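Refit a stove's control knob and hold its safety valve open

ROBOT

A 7-joint arm with a two-finger parallel gripper is mounted at the origin on a cart in front of the work surface, level with it; the furniture and walls round the work are solid. World frame = base frame: x ahead of the robot, y to its left, z up, the work surface at z = 0. Lengths are in mm, angles in rad, forces in N, time in s.
With the tool pointing down it reaches from about 350 to 900 mm from the base axis. Payload 8.1 kg.
Tool frame: the origin (TCP) lies midway between the tips of the shut fingers; the grasp point (between the pads) lies r.grip_depth behind it (r.grip_depth is the distance from the TCP to the grasp point, in mm); z points along the fingers, y is the line along which they close (so a half turn about z gives the same grasp; the last joint's range is limited). The gripper opens to 92 mm and grips with 3 to 60 N. Pads are 19 mm wide; open, the fingers measure 130 mm over their backs; the gripper's body (75 mm by 190 mm) begins 47 mm behind the grasp point.
Start: joints at [-1.235, 0.434, 0.025, 1.573, -0.012, 1.134, -0.075], TCP at [265.561, 565.79, 226.742] pointing down, gripper open.
Joint ranges: [-2.62, 2.62], [-0.44, 2.09], [-1.27, 1.32], [0.08, 2.57], [-1.32, 4.46], [0.12, 2], [-2.74, 2.74]. Speed limits (rad/s): [2.22, 2.22, 3.01, 3.01, 3.14, 3.14, 3.14].

INTERFACE

Orientations are given as a 3x3 rotation matrix whose columns are the frame's x, y, z axes.
In Python, from station import r, camera, camera_model, hand_in gives the robot as it stands. The module is installed in compiled form; this text tells all that it offers.
- The arm moves only by the tool jog_arm, never from a script. Its arguments are lists of equal length, an entry for each row: "claw": the finger opening in mm, from 0 to 91.8; "xyz": the shift along the tool's x, y, z in mm, a list of three; "roll": the turn about the tool's z in rad. In form: {"claw": [claw, ...], "xyz": [[dx, dy, dz], ...], "roll": [roll, ...]}. A call has exactly 5 rows; each row is the pose to reach, as a shift and turn from the pose commanded when the call began, along the tool's axes at that moment; what a row does not reach only later rows make up. A row lasts 1/12 s, in which the tool goes at most 41.7 mm and 7.16 degrees, less where a joint would pass 70% of its speed; a pose out of reach is approached as far as the arm can. A call with a gripper value outside its range is refused whole. The fingers move at their own pace and stop on an object; the grip force is fixed at half the most. Time passes only in rows, so rows that repeat a pose let the fingers close, or fill a call up. It gives the time, the measured TCP pose, the force, the opening and the grip force at its end, in the units of the state.
- r.get_obs(): the state, without advancing time (a new reading comes with each control period).
- camera(name): name is "scene" or "top" or "wrist"; returns the picture (400x640x3 uint8, red, green, blue); there is no depth.
- camera_model(name): a dict with "fov_y" (degrees; the focal length in pixels is half the picture's height over the tangent of half this angle, whatever the lens; pixels are square), "cx", "cy" (the principal point, pixels), "k1" (the pictures are not rectified: a ray, as slopes to the right and down, at radius r is drawn at 1 + k1 r^2 times it, then the intrinsics apply), "view" (4x4, takes a point from world to camera coordinates). Camera axes: x right, y down, z forward; pixel columns grow to the right and rows downward; lengths in mm; the calibration is good to about 2 mm. A picture is of the moment at which its call begins: read the wrist's pose just before it. camera_model takes no time and is no camera call; for the wrist camera it gives the pose at the moment of the call.
- hand_in(): hands the job in; it is judged then, once.
The state is a dict: "time_s": time; "qpos": joint angles; "qvel": joint speeds; "effort": joint torques, N m; "position": TCP position; "eef_rot": TCP orientation; "ft_force": force on the tool from outside, world axes, zero at the start; "wrist_torque": the same for the moment, N m; "gripper_width": finger opening in mm; "gripper_force": force on a finger pad.
Only numpy, scipy, OpenCV 4.12 (cv2) and the standard library are available. Lean on these libraries where they do the work, as an engineer would, in place of code of your own. Each camera call takes 0.05 s, during which the arm holds its last target. There are 200 camera calls.

TASK

The control knob of the little green gas stove is lying in the round steel parts pan: lift the pan's loose lid off by its handle and set it down flat on a clear piece of the bench, without dropping it. Take out the black control knob, turn it so that its D-shaped bore matches the flat on the stove's bare spindle, push it fully home on the spindle, then press knob and spindle down against the spring as far as they go. Finish while still holding the knob pressed down with the fingers (the safety valve stays open only as long as it is pressed), and leave the pan standing and the other things on the bench alone.

Things in the scene. Friction and masses are not known exactly. Their poses are not given: they have to be found in the camera images.
- stove: Portable one-burner gas stove, green housing, steel deck, 260 (x) by 220 (y) mm, fixed on the bench. Origin: centre of its underside; +x points from the front edge to the rear, +z up. Deck top 70 mm above the origin. Burner and black pan supports stand 70 mm and more behind the spindle, up to 32 mm above the deck. A red dot (off mark) lies on the deck 34 mm behind the spindle (its +x).
- spindle_top (a point): Centre of the top of the bare upright steel spindle, 95 mm in front of the stove's centre, 26 mm out of the deck; axes as the stove's. D-section: 12 mm round with a flat 2 mm from the axis (8 mm thick), the flat on the stove's rear side (+x, towards red dot and burner). Top edge chamfered 1 mm. It does not turn; it moves straight down when pressed.
- spindle (a joint): How far the spindle is pressed down, m: 0 released, 0.007 at the stop. A spring pushes it up with 6 N at 0 and 13 N at the stop.
- knob_mid (a point): Black control knob, 34 mm high, 45 g; point on its axis half-way up. Skirt 44 mm across, 18 mm high; on top a grip bar 40 mm long (knob's x), 12 mm thick (y), 16 mm high, to be pinched across. White pointer line from the bar's middle to its +x end. Starts upright (bar up) on the pan's floor under the lid, within 10 mm of the pan's centre, pointer -0.6 to +1.6 rad from world +x.
- knob_bore (a point): Centre of the bore's mouth in the knob's underside. Bore D-shaped, 16 mm deep, 0.8 mm larger all round than the spindle, its flat on the pointer (+x) side: the knob fits only with its pointer towards the stove's rear, at the red dot. Fully home, this point is 16 mm below the spindle's top and knob_mid 1 mm above it.
- pan: Round steel parts pan, loose, 159 mm across, 48 mm high, 150 mm across inside, floor 3 mm thick; origin at the centre of its underside.
- lid_handle (a point): Loose steel lid of the pan, 166 mm across, 42 mm high with its handle, 160 g. Point: centre of its handle, a black round knob 26 mm across, 20 mm high, on the lid's axis; 32 mm above the lid's underside (so above the bench when the lid lies on it), 74 mm above the bench on the pan. The lid only rests on the rim; its plug reaches 6 mm into the pan.
- clear_patch (a point): A point on the bench top (height 0) in the middle of a clear patch, 180 mm across, where the lid can be set down; it does not move.
- jar_nuts: Screw-top glass jar of nuts with a dark blue lid, 68 mm across, 95 mm high, at the back of the bench; bystander, origin under its centre.
- jar_screws: Screw-top glass jar of screws with a yellow lid, 68 mm across, 95 mm high, at the back of the bench; bystander, origin under its centre.
- oil_can: Small metal pump oil can with a long spout, 64 x 103 x 152 mm, at the back left; bystander, origin at its underside.
- adjustable_wrench: Adjustable wrench 197 mm long, 10 mm thick, lying near the front edge left of the clear patch; bystander, origin at its underside.
- screwdriver_3: Screwdriver with a yellow handle, 170 mm long, lying near the front edge left of the clear patch; bystander, origin at its underside.
- electrical_tape: Roll of black tape 58 mm across, 19 mm high, lying between the pan and the stove; bystander, origin under its centre.

How it is judged (in metres and radians):
On the way, in this order (a step that is already met when the one before it is completed fails the run):
1. the lid lies flat on the bench, clear of the pan, let go (height (world z) of lid_handle below 0.037 m and angle between lid_handle's own z axis and vertical below 0.08 rad and horizontal distance between lid_handle and pan above 0.15 m and not (contact force between the fingers and lid above 0.2 N)), for 0.2 s.
2. the knob is fully home on the spindle, its flat on the spindle's flat (z of knob_mid in the frame of spindle_top between -0.003 and 0.0035 m and horizontal distance between knob_mid and spindle_top below 0.003 m and angle between the x axis of knob_mid and the x axis of spindle_top, either way round below 0.3 rad), for 0.1 s.
At the end, for the whole second after the job is handed in: Knob home on the spindle (within 2.5 mm, axes within 3 mm, flats 0.3 rad), fingers pressing it with over 4 N, spindle at least 5 mm down; lid flat and still on the bench (handle below 37 mm, tilt under 0.08 rad), centre over 150 mm from the pan's; pan upright on the bench (all of step 2 and value of joint spindle above 0.005 m and contact force between the fingers and knob above 4 N and height (world z) of lid_handle below 0.037 m and angle between lid_handle's own z axis and vertical below 0.08 rad and linear speed of lid below 0.02 m/s and horizontal distance between lid_handle and pan above 0.15 m and angle between pan's own z axis and vertical below 0.1 rad and height (world z) of pan between -0.01 and 0.01 m); the arm keeps its last pose, push and grip.
It fails at once if the lid is dropped: it falls freely at more than 0.7 m/s (linear speed of lid above 0.7 m/s and not (contact force between the fingers and lid above 0.05 N)).
It fails at once if a bystander (jar, oil can, wrench, screwdriver or tape) is moved by more than 30 mm (distance of any of jar_nuts, jar_screws, oil_can, adjustable_wrench, screwdriver_3, electrical_tape from where it was at the start of the episode above 0.03 m).
It also fails if it takes over 58 s, if anything falls off the work surface, if the arm or the gripper's body presses on something with over 40 N, if the wrist force passes 120 N, or if a joint passes its speed limit or range.

## Working session

There is one attempt and no reset: what is moved stays moved. The work goes in short steps, Python scripts to look and compute and a tool call to move; the robot and the scene stay as the last step left them, time stands still between calls to the robot, and variables do not carry over. Pictures are saved under pics/ and viewed, at most 10 in all, crops included, and the job is handed in when it is done.

Besides the shell and the picture viewer there is one more tool, called as name(argument=value, ...) on one line, values as JSON. jog_arm: Moves the arm, as the interface text tells. Its arguments: {"type":"object","properties":{"claw":{"type":"array","items":{"type":"number"}},"xyz":{"type":"array","items":{"type":"array","items":{"type":"number"}}},"roll":{"type":"array","items":{"type":"number"}}},"required":["claw","xyz","roll"]}

```bash
mkdir -p pics; cat > h.py <<'E'
import numpy as np, cv2
from station import r, camera, camera_model, hand_in
def K(m):
    f=200/np.tan(np.radians(m["fov_y"])/2)
    return f
def ray(m,u,v):
    f=K(m); d=np.array([(u-m["cx"])/f,(v-m["cy"])/f]); p=d.copy()
    for _ in range(20): p=d/(1+m["k1"]*(p@p))
    V=np.array(m["view"]); R,t=V[:3,:3],V[:3,3]
    return -R.T@t, R.T@np.array([p[0],p[1],1])
def onz(m,u,v,z):
    o,d=ray(m,u,v); return o+d*(z-o[2])/d[2]
def proj(m,P):
    V=np.array(m["view"]); c=V[:3,:3]@np.array(P)+V[:3,3]; p=c[:2]/c[2]
    p=p*(1+m["k1"]*(p@p)); return p*K(m)+[m["cx"],m["cy"]]
def snap(name,fn=None):
    m=camera_model(name); im=camera(name)
    if fn: cv2.imwrite("pics/"+fn,im[:,:,::-1])
    return m,im
def st():
    o=r.get_obs(); print(o["time_s"],np.round(o["position"],1),np.round(o["eef_rot"],3).tolist(),np.round(o["ft_force"],1),o["gripper_width"],o["gripper_force"])
E
python3 - <<'E'
from h import *
st(); print(r.grip_depth)
m,a=snap("top","t0.png"); print(m)
m,b=snap("scene","s0.png"); print(m)
cv2.imwrite("pics/both.png",cv2.resize(np.vstack([a,b]),(480,600))[:,:,::-1])
E
```

```text
0.0 [265.4 565.3 225.9] [[-0.905, 0.425, -0.001], [0.425, 0.905, -0.002], [-0.0, -0.002, -1.0]] [-0.4  0.   0.1] 91.70545720290534 0.0
18.8
{'fov_y': 47.31100943640037, 'cx': 313.3954850870159, 'cy': 206.15275757350489, 'k1': -0.06982613301234945, 'view': array([[ 9.24322837e-02, -9.95718516e-01,  9.54208605e-04,
         1.94381483e+02],
       [-9.75257653e-01, -9.07260999e-02, -2.01596836e-01,
         4.82518004e+02],
       [ 2.00820274e-01,  1.77034567e-02, -9.79468124e-01,
         1.26788694e+03],
       [ 0.00000000e+00,  0.00000000e+00,  0.00000000e+00,
         1.00000000e+00]])}
{'fov_y': 49.605316600788484, 'cx': 320.34490871307855, 'cy': 204.70186887117853, 'k1': 0.02986255861879182, 'view': array([[-5.08572487e-01, -8.61007928e-01, -4.40156317e-03,
         4.22951926e+02],
       [-5.24941757e-01,  3.14111880e-01, -7.91056179e-01,
         2.22529002e+02],
       [ 6.82488225e-01, -3.99998844e-01, -6.11727675e-01,
         9.57626672e+02],
       [ 0.00000000e+00,  0.00000000e+00,  0.00000000e+00,
         1.00000000e+00]])}
```

View pics/t0.png

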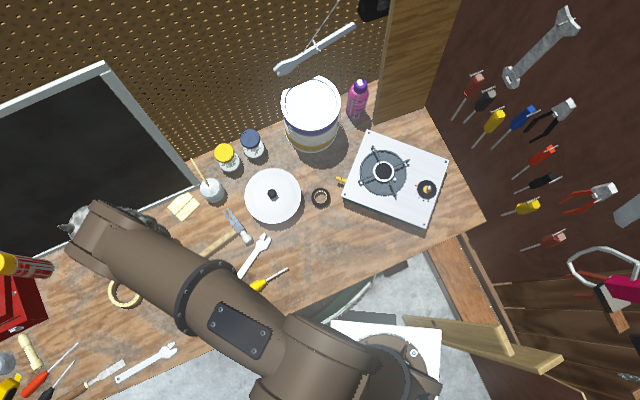

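View pics/s0.png

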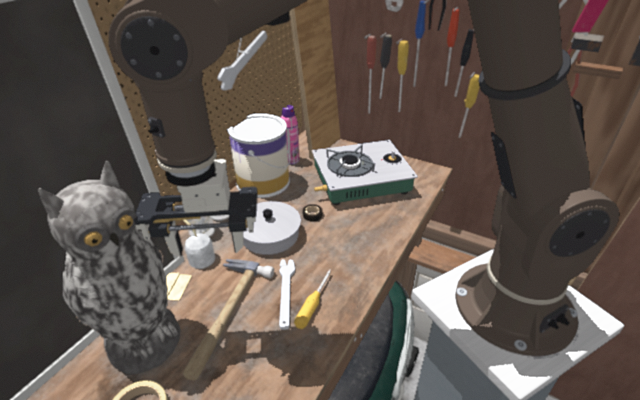

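The top view shows the lid handle at about (272,195), the tape at (320,197), the burner at (384,172) and the spindle at about (427,188). The free bench is around (325,240). The scene view confirms this layout.

```bash
python3 - <<'E'
from h import *
a=cv2.imread("pics/t0.png"); m=camera_model("top")
c=a[120:310,200:470]; c=cv2.resize(c,None,fx=2.9,fy=2.9,interpolation=cv2.INTER_CUBIC); cv2.imwrite("pics/tc.png",c)
P=lambda u,v,z:print((u,v),np.round(onz(m,u,v,z),1))
P(272,195,84);P(320,197,19);P(384,172,100);P(427,188,96);P(325,240,0);P(288,268,10)
for e in (300,290),(485,220):P(*e,0)
E
```

```text
(272, 195) [476.5 356.8  84. ]
(320, 197) [498.  221.8  19. ]
(384, 172) [568.4  48.1 100. ]
(427, 188) [534.4 -76.3  96. ]
(325, 240) [374.2 195.6   0. ]
(288, 268) [281.6 295.2  10. ]
(300, 290) [222.4 254.8   0. ]
(485, 220) [ 478.  -278.6    0. ]
```

View pics/tc.png

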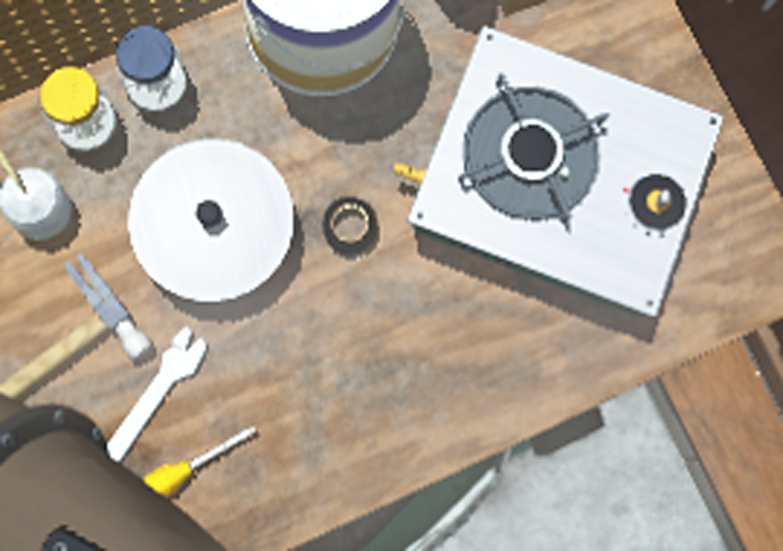

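The crop shows the handle top at crop (209,212), i.e. (272,193) in the picture. The spindle sits in a black collar at about (660,198), with the red dot at (627,190). The clear patch is around crop (345,360), i.e. (319,244), free of the tape, wrench, screwdriver and edge.

```bash
cat >> h.py <<'E'
def tool(P):  # shift in current tool axes to bring TCP to P
    o=r.get_obs(); return np.round(np.array(o["eef_rot"]).T@(np.array(P)-o["position"]),1)
E
python3 - <<'E'
from h import *
a=cv2.imread("pics/t0.png"); m=camera_model("top")
g=cv2.cvtColor(a,cv2.COLOR_BGR2HSV)
w=((g[...,2]>190)&(g[...,1]<40)).astype(np.uint8); w[:,:235]=0;w[:,310:]=0;w[:150]=0;w[235:]=0
c=max(cv2.findContours(w,0,1)[0],key=cv2.contourArea); (u,v),ax,an=cv2.fitEllipse(c); print(u,v,ax)
print(onz(m,u,v,49))
k=((g[...,2]<60)).astype(np.uint8);k[:,:262]=0;k[:,285:]=0;k[:183]=0;k[205:]=0
c=max(cv2.findContours(k,0,1)[0],key=cv2.contourArea);print(cv2.boundingRect(c),cv2.minEnclosingCircle(c)); (x,y),_=cv2.minEnclosingCircle(c);print(onz(m,x,y,76))
T=onz(m,319,244,0);print(T); st()
print(tool([*onz(m,u,v,49)[:2],66]))
E
```

```text
272.2389221191406 195.2283477783203 (55.13395309448242, 56.613590240478516)
[483.62472912 360.0374871   49.        ]
(269, 196, 1, 1) ((269.0, 196.0), 9.999999747378752e-05)
[474.56201034 365.91555454  76.        ]
[3.60727169e+02 2.12125665e+02 2.27373675e-13]
0.1 [265.4 565.3 226. ] [[-0.905, 0.425, -0.0], [0.425, 0.905, -0.001], [-0.0, -0.001, -1.0]] [ 1.3  1.2 -0.6] 92.10950459603677 0.0
[-284.8  -92.9  160.2]
```

jog_arm(claw=[91, 91, 91, 91, 91], xyz=[[-39, -12, 0], [-78, -25, 0], [-117, -38, 0], [-156, -51, 0], [-195, -64, 0]], roll=[0, 0, 0, 0, 0])

```text
time_s: 0.52
position: [415.9, 423.3, 226.5]
eef_rot: [[-0.905, 0.425, -0.0], [0.425, 0.905, -0.0], [0.0, -0.001, -1.0]]
ft_force: [0.9, 0.2, -1.1]
gripper_width: 91.3
gripper_force: 0.0
```

jog_arm(claw=[80, 70, 70, 70, 70], xyz=[[-35, -12, 10], [-65, -22, 25], [-90, -29, 40], [-90, -29, 50], [-90, -29, 50]], roll=[0, 0, 0, 0, 0])

```text
time_s: 0.93
position: [484.2, 357.8, 174.1]
eef_rot: [[-0.904, 0.428, -0.003], [0.428, 0.904, -0.003], [0.001, -0.004, -1.0]]
ft_force: [-1.2, 1.2, -0.2]
gripper_width: 70.0
gripper_force: 0.0
```

```bash
python3 - <<'E'
from h import *
st(); m,a=snap("wrist","w1.png"); print(proj(m,[484,360,84]),proj(m,[484,360,52]),np.linalg.inv(m["view"])[:3,3])
E
```

```text
0.9333 [484.2 357.8 174.1] [[-0.904, 0.428, -0.003], [0.428, 0.904, -0.003], [0.001, -0.004, -1.0]] [-1.2  1.2 -0.2] 69.9619482561191 0.0
[325.45396314 198.14080534] [325.26610026 186.61830341] [412.6330199  392.16567023 332.67106381]
```

View pics/w1.png

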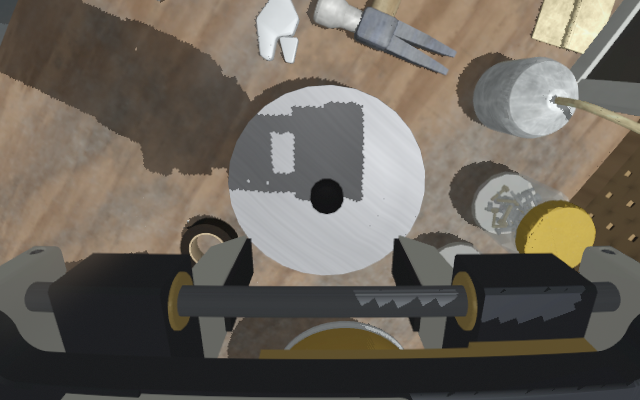

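The wrist view shows the handle at (327,196) against a predicted (325,198), so the estimate is within about 1–2 mm. Descending to grasp.

jog_arm(claw=[60, 50, 45, 45, 45], xyz=[[0, 1, 35], [1, 1.5, 70], [1, 1.5, 100], [1, 1.5, 106], [1, 1.5, 106]], roll=[0, 0, 0, 0, 0])

```text
time_s: 1.4
position: [481.8, 362.8, 69.5]
eef_rot: [[-0.906, 0.423, -0.003], [0.423, 0.906, -0.002], [0.002, -0.003, -1.0]]
ft_force: [0.3, 0.2, 0.1]
gripper_width: 45.7
gripper_force: 0.0
```

jog_arm(claw=[20, 15, 15, 15, 15], xyz=[[0, 0, 0], [0, 0, 0], [0, 0, 0], [0, 0, 0], [0, 0, 0]], roll=[0, 0, 0, 0, 0])

```text
time_s: 1.82
position: [484.5, 362.9, 72.6]
eef_rot: [[-0.905, 0.425, 0.002], [0.425, 0.905, 0.002], [-0.001, 0.002, -1.0]]
ft_force: [-1.3, -2.0, 7.3]
gripper_width: 24.9
gripper_force: 30.0
```

jog_arm(claw=[15, 15, 15, 15, 15], xyz=[[0, 0, 0], [0, 0, -5], [0, 0, -10], [0, 0, -18], [0, 0, -25]], roll=[0, 0, 0, 0, 0])

```text
time_s: 2.23
position: [483.9, 362.3, 96.7]
eef_rot: [[-0.905, 0.425, 0.0], [0.425, 0.905, 0.0], [-0.0, 0.0, -1.0]]
ft_force: [-0.2, 1.0, -1.7]
gripper_width: 24.8
gripper_force: 30.0
```

```bash
python3 - <<'E'
from h import *
st(); m,a=snap("scene"); m2,b=snap("wrist")
c=np.hstack([cv2.resize(a[150:280,180:330],(400,347)),cv2.resize(b[0:347,100:500],(400,347))]);cv2.imwrite("pics/l1.png",c[:,:,::-1])
E
```

```text
2.2333 [483.9 362.3  96.7] [[-0.905, 0.425, 0.0], [0.425, 0.905, 0.0], [-0.0, 0.0, -1.0]] [-0.2  1.  -1.7] 24.751862784749612 29.999620020389557
```

View pics/l1.png

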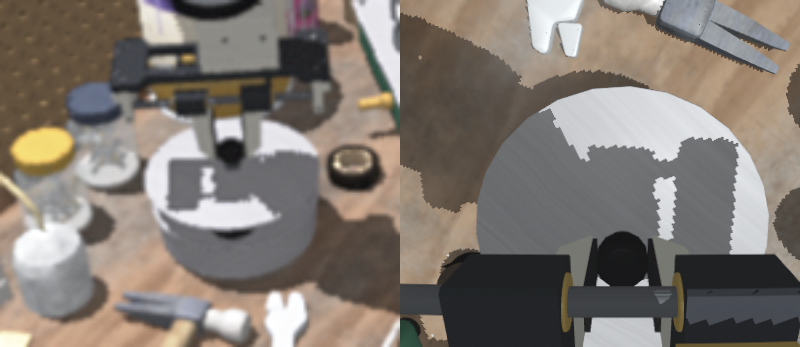

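The lid is lifted level at full grip and clear of the pan, and the wrist load of 1.7 N matches its weight. Carrying it to the clear patch.

jog_arm(claw=[15, 15, 15, 15, 15], xyz=[[0, 0, -15], [7, -25, -25], [15, -57, -25], [23, -89, -25], [31, -121, -25]], roll=[0, 0, 0, 0, 0])

```text
time_s: 2.75
position: [403.4, 264.9, 120.8]
eef_rot: [[-0.905, 0.425, 0.0], [0.425, 0.905, 0.0], [-0.0, 0.0, -1.0]]
ft_force: [0.8, -0.6, -0.6]
gripper_width: 24.6
gripper_force: 30.0
```

jog_arm(claw=[15, 15, 15, 15, 15], xyz=[[8, -30, 0], [15, -57, 10], [17, -67, 25], [17, -67, 40], [17, -67, 50]], roll=[0, 0, 0, 0, 0])

```text
time_s: 3.17
position: [359.8, 211.6, 70.2]
eef_rot: [[-0.905, 0.426, -0.0], [0.426, 0.905, -0.0], [0.0, -0.0, -1.0]]
ft_force: [-0.7, 0.9, -0.7]
gripper_width: 24.9
gripper_force: 30.0
```

jog_arm(claw=[15, 15, 15, 15, 15], xyz=[[0, 0, 10], [0, 0, 20], [0, 0, 30], [0, 0, 32], [0, 0, 32]], roll=[0, 0, 0, 0, 0])

```text
time_s: 3.58
position: [360.1, 212.3, 38.4]
eef_rot: [[-0.905, 0.425, -0.001], [0.425, 0.905, -0.001], [0.001, -0.001, -1.0]]
ft_force: [0.8, -0.1, -1.3]
gripper_width: 24.6
gripper_force: 30.0
```

jog_arm(claw=[15, 15, 15, 15, 15], xyz=[[0, 0, 2], [0, 0, 4], [0, 0, 6], [0, 0, 7], [0, 0, 7]], roll=[0, 0, 0, 0, 0])

```text
time_s: 4.0
position: [360.4, 212.5, 31.7]
eef_rot: [[-0.905, 0.425, 0.0], [0.425, 0.905, 0.0], [-0.0, 0.0, -1.0]]
ft_force: [0.2, -0.5, -0.8]
gripper_width: 24.9
gripper_force: 30.0
```

jog_arm(claw=[15, 15, 15, 15, 15], xyz=[[0, 0, 0.5], [0, 0, 1], [0, 0, 1.5], [0, 0, 2], [0, 0, 2]], roll=[0, 0, 0, 0, 0])

```text
time_s: 4.42
position: [360.5, 212.6, 30.3]
eef_rot: [[-0.905, 0.425, 0.0], [0.425, 0.905, 0.0], [-0.0, 0.0, -1.0]]
ft_force: [-2.4, -1.7, 12.0]
gripper_width: 24.9
gripper_force: 30.0
```

Contact at 12 N, so the lid is on the bench. Releasing it and rising straight up.

jog_arm(claw=[30, 40, 50, 50, 50], xyz=[[0, 0, 0], [0, 0, 0], [0, 0, 0], [0, 0, -15], [0, 0, -45]], roll=[0, 0, 0, 0, 0])

```text
time_s: 4.83
position: [358.8, 211.3, 73.1]
eef_rot: [[-0.905, 0.425, -0.004], [0.425, 0.905, -0.003], [0.002, -0.005, -1.0]]
ft_force: [0.7, 0.1, -0.1]
gripper_width: 48.9
gripper_force: 0.0
```

jog_arm(claw=[50, 50, 50, 50, 50], xyz=[[0, 0, -40], [0, 15, -80], [-20, 50, -110], [-30, 85, -110], [-40, 120, -110]], roll=[0, 0, 0, 0, 0])

```text
time_s: 5.25
position: [450.3, 305.8, 187.9]
eef_rot: [[-0.905, 0.426, 0.005], [0.426, 0.905, 0.004], [-0.003, 0.005, -1.0]]
ft_force: [1.0, -0.1, -0.4]
gripper_width: 49.8
gripper_force: 0.0
```

jog_arm(claw=[50, 50, 50, 50, 50], xyz=[[-5, 30, 0], [-8, 60, 0], [-8, 68, 0], [-8, 68, 0], [-8, 68, 0]], roll=[0, 0, 0, 0, 0])

```text
time_s: 5.67
position: [483.2, 361.7, 184.0]
eef_rot: [[-0.905, 0.425, -0.001], [0.425, 0.905, -0.001], [0.0, -0.002, -1.0]]
ft_force: [0.3, -0.8, -0.0]
gripper_width: 50.0
gripper_force: 0.0
```

```bash
python3 - <<'E'
from h import *
st(); m,b=snap("wrist","w2.png"); m,a=snap("top","t2.png")
c=np.hstack([b[:350,140:500],cv2.resize(a[140:290,230:370],(327,350))]);cv2.imwrite("pics/k1.png",c[:,:,::-1])
E
```

```text
5.6667 [483.2 361.7 184. ] [[-0.905, 0.425, -0.001], [0.425, 0.905, -0.001], [0.0, -0.002, -1.0]] [ 0.3 -0.8 -0. ] 50.02745444404959 0.0
```

View pics/k1.png

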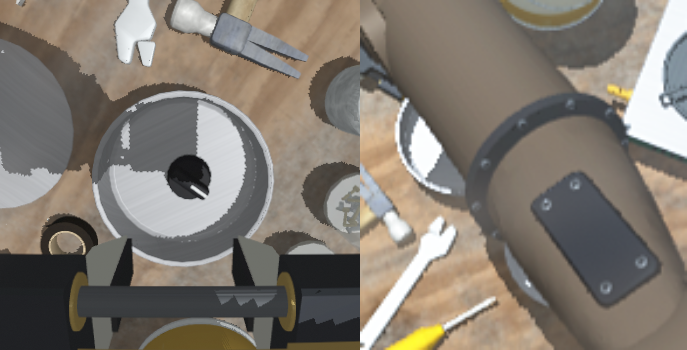

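The knob lies in the pan with its skirt around full-picture (327,176), and the white pointer runs to the lower right. The lid lies flat on the bench to the left. Measuring the pointer line.

```bash
cat > knob.py <<'E'
from h import *
def knob(m,b,ztop,c0,rad=32):
    g=b.max(2).astype(int); yy,xx=np.mgrid[:400,:640]; near=np.hypot(xx-c0[0],yy-c0[1])<rad
    d=((g<75)&near).astype(np.uint8); c=max(cv2.findContours(d,0,1)[0],key=cv2.contourArea)
    h=cv2.convexHull(c); (x,y),R=cv2.minEnclosingCircle(h); print("skirt",x,y,R,onz(m,x,y,ztop-16))
    fill=cv2.drawContours(np.zeros_like(d),[h],-1,1,-1)
    w=((g>140)&(fill>0)).astype(np.uint8); c=max(cv2.findContours(w,0,1)[0],key=cv2.contourArea)
    (p,q),wh,a=cv2.minAreaRect(c); pts=cv2.boxPoints(((p,q),wh,a)); P=np.array([onz(m,*t,ztop)[:2] for t in pts])
    if np.linalg.norm(P[0]-P[1])>np.linalg.norm(P[1]-P[2]): e1,e2=(P[0]+P[3])/2,(P[1]+P[2])/2
    else: e1,e2=(P[0]+P[1])/2,(P[2]+P[3])/2
    C=onz(m,x,y,ztop-16)[:2]
    if np.linalg.norm(e1-C)>np.linalg.norm(e2-C): e1,e2=e2,e1
    print("line",e1,e2,"ang",np.arctan2(*(e2-e1)[::-1]),"len",np.linalg.norm(e2-e1))
E
python3 - <<'E'
from knob import *
m=camera_model("wrist"); b=cv2.imread("pics/w2.png")[:,:,::-1]
knob(m,b,37,(327,176))
o=r.get_obs(); R=np.array(o["eef_rot"]); print("tool y ang",np.arctan2(R[1,1],R[0,1]),o["qpos"])
cv2.imwrite("pics/kz.png",cv2.resize(b[135:215,287:367],None,fx=6,fy=6,interpolation=cv2.INTER_CUBIC)[:,:,::-1])
E
```

```text
skirt 329.5 178.0 24.129955291748047 [487.99455321 365.96596896  21.        ]
line [491.53701029 365.52725101] [505.82267986 373.27864972] ang 0.4971437788872726 len 16.253139299827673
tool y ang 1.1310900476224583 [-0.80038815  0.43545039  0.09934678  1.68729797 -0.04862427  1.02238688
  0.44624116]
```

View pics/kz.png

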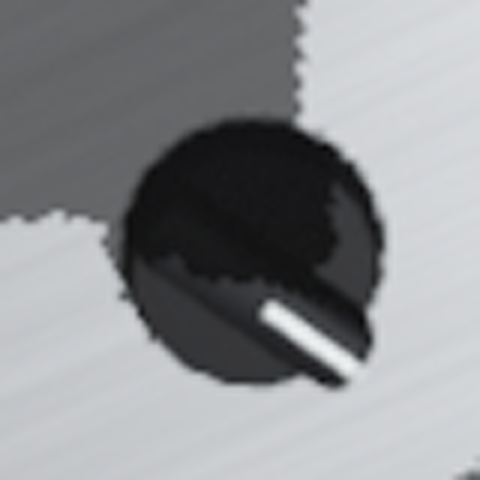

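jog_arm(claw=[50, 50, 50, 50, 50], xyz=[[-1, 1, 5], [-2, 3, 10], [-3.8, 5.4, 20], [-3.8, 5.4, 25], [-3.8, 5.4, 30]], roll=[0.11, 0.22, 0.33, 0.44, 0.55])

```text
time_s: 6.18
position: [489.2, 364.1, 154.7]
eef_rot: [[-0.544, 0.839, -0.0], [0.839, 0.544, -0.0], [-0.0, -0.0, -1.0]]
ft_force: [-0.0, -0.1, -0.4]
gripper_width: 49.7
gripper_force: 0.0
```

jog_arm(claw=[50, 50, 50, 50, 50], xyz=[[0, 0, 0], [0, 0, 0], [0, 0, 0], [0, 0, 0], [0, 0, 0]], roll=[0.11, 0.22, 0.33, 0.44, 0.55])

```text
time_s: 6.6
position: [489.1, 364.3, 155.2]
eef_rot: [[-0.025, 1.0, -0.0], [1.0, 0.025, 0.0], [0.0, -0.0, -1.0]]
ft_force: [0.3, -0.1, 0.7]
gripper_width: 50.0
gripper_force: 0.0
```

jog_arm(claw=[50, 50, 50, 50, 50], xyz=[[0, 0, 0], [0, 0, 0], [0, 0, 0], [0, 0, 0], [0, 0, 0]], roll=[0.11, 0.22, 0.33, 0.44, 0.55])

```text
time_s: 7.02
position: [489.1, 364.3, 155.2]
eef_rot: [[0.501, 0.865, -0.0], [0.865, -0.501, 0.0], [0.0, -0.001, -1.0]]
ft_force: [-0.5, -0.6, -0.6]
gripper_width: 50.4
gripper_force: 0.0
```

jog_arm(claw=[50, 50, 50, 50, 50], xyz=[[0, 0, 0], [0, 0, 0], [0, 0, 0], [0, 0, 0], [0, 0, 0]], roll=[0.11, 0.22, 0.33, 0.44, 0.555])

```text
time_s: 7.43
position: [489.1, 364.3, 155.2]
eef_rot: [[0.882, 0.471, -0.001], [0.471, -0.882, 0.001], [-0.0, -0.001, -1.0]]
ft_force: [0.6, -0.8, 0.3]
gripper_width: 50.3
gripper_force: 0.0
```

```bash
python3 - <<'E'
from knob import *
st(); m,b=snap("wrist","w3.png"); c=proj(m,[489,365,30]); print(c)
knob(m,b,37,c,42)
o=r.get_obs(); R=np.array(o["eef_rot"]); print("tool y ang",np.arctan2(R[1,1],R[0,1]),o["qpos"]); print(tool([489,365,22.5]))
x,y=c.astype(int); cv2.imwrite("pics/kz3.png",cv2.resize(b[max(0,y-100):y+100,x-120:x+120],None,fx=3,fy=3)[:,:,::-1])
E
```

```text
7.4333 [489.1 364.3 155.2] [[0.882, 0.471, -0.001], [0.471, -0.882, 0.001], [-0.0, -0.001, -1.0]] [ 0.6 -0.8  0.3] 50.26720523989245 0.0
[320.79655048 187.12095608]
skirt 320.0 183.04629516601562 27.120243072509766 [489.65334907 366.17760053  21.        ]
line [490.73140974 366.16585293] [505.5477814  374.07599779] ang 0.4903818035300132 len 16.795691734957458
tool y ang -1.0880917206895664 [-1.1729235   0.53773036  0.66475528  1.7370802  -0.38581022  1.00121376
 -1.45280192]
[  0.3  -0.3 132.5]
```

View pics/kz3.png

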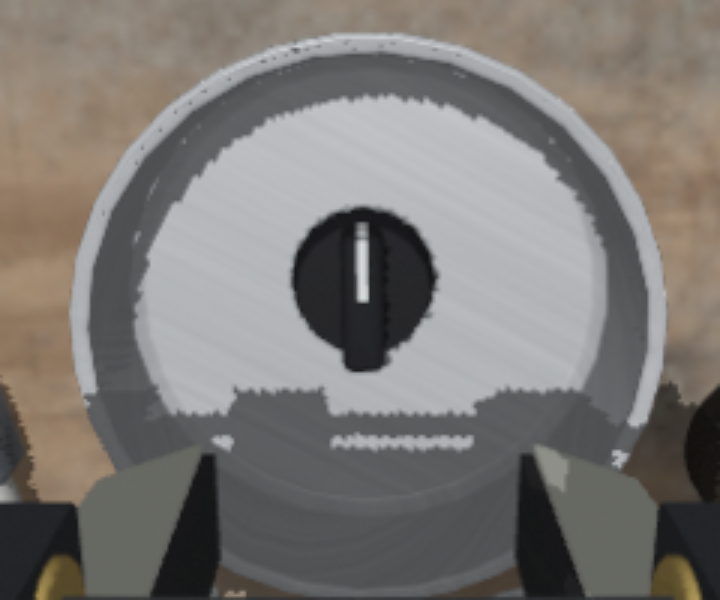

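The knob sits centred below the gripper with its pointer straight along tool +x, and the bar lies along tool x. Both angle measurements agree at 0.49 rad. Descending to pinch.

jog_arm(claw=[50, 45, 40, 40, 40], xyz=[[0.8, -1, 35], [0.8, -1, 70], [0.8, -1, 100], [0.8, -1, 115], [0.8, -1, 122]], roll=[-0.01, -0.01, -0.01, -0.01, -0.01])

```text
time_s: 7.9
position: [487.9, 365.1, 30.5]
eef_rot: [[0.873, 0.488, -0.003], [0.488, -0.873, -0.002], [-0.004, 0.0, -1.0]]
ft_force: [-0.4, -0.5, 0.3]
gripper_width: 40.3
gripper_force: 0.0
```

jog_arm(claw=[40, 40, 40, 30, 20], xyz=[[0, 0, 4], [0, 0, 8], [0, 0, 9], [0, 0, 9], [0, 0, 9]], roll=[0, 0, 0, 0, 0])

```text
time_s: 8.32
position: [490.2, 367.2, 24.7]
eef_rot: [[0.874, 0.486, 0.001], [0.486, -0.874, 0.001], [0.002, -0.0, -1.0]]
ft_force: [0.3, 1.1, -0.6]
gripper_width: 30.9
gripper_force: 0.0
```

jog_arm(claw=[10, 5, 5, 5, 5], xyz=[[0, 0, 0], [0, 0, 0], [0, 0, 0], [0, 0, 0], [0, 0, 0]], roll=[0, 0, 0, 0, 0])

```text
time_s: 8.73
position: [489.9, 367.0, 24.1]
eef_rot: [[0.874, 0.486, 0.0], [0.486, -0.874, 0.0], [0.0, -0.0, -1.0]]
ft_force: [-0.4, -0.4, 3.9]
gripper_width: 11.8
gripper_force: 30.0
```

jog_arm(claw=[5, 5, 5, 5, 5], xyz=[[0, 0, -5], [0, 0, -30], [0, 0, -65], [0, 0, -100], [0, 0, -130]], roll=[0, 0, 0, 0, 0])

```text
time_s: 9.15
position: [489.9, 366.5, 155.9]
eef_rot: [[0.874, 0.486, 0.001], [0.486, -0.874, -0.0], [0.0, 0.0, -1.0]]
ft_force: [0.7, 0.4, -1.0]
gripper_width: 11.6
gripper_force: 30.0
```

jog_arm(claw=[5, 5, 5, 5, 5], xyz=[[0, 0, -15], [0, 0, -30], [0, 0, -30], [0, 0, -30], [0, 0, -30]], roll=[-0.1, -0.2, -0.3, -0.4, -0.5])

```text
time_s: 9.57
position: [489.7, 366.8, 184.3]
eef_rot: [[0.53, 0.848, 0.0], [0.848, -0.53, 0.0], [0.001, 0.0, -1.0]]
ft_force: [-0.7, -0.1, -0.9]
gripper_width: 11.9
gripper_force: 30.0
```

```bash
python3 - <<'E'
from h import *
m=camera_model("top")
C=[onz(m,200+x/2.9,120+y/2.9,70)[:2] for x,y in [(490,37),(715,120),(652,302),(420,215)]]
print(np.round(C,1), "ctr",np.mean(C,0))
a=lambda p,q:np.arctan2(*(q-p)[::-1])
print(a(C[1],C[0]),a(C[2],C[3]),a(C[2],C[1])+1.5708-np.pi*0, a(C[3],C[0])+1.5708)
a=(a(C[1],C[0])+a(C[2],C[3]))/2; d=np.array([np.cos(a),np.sin(a)]); s=np.mean(C,0)-95*d; print("spindle",s,"dir",a)
st(); print(r.get_obs()["qpos"]); print(tool([*(s-30*d),184]))
E
```

```text
[[ 693.    95.3]
 [ 626.9 -136.6]
 [ 435.7  -80.7]
 [ 501.3  151.7]] ctr [564.21144707   7.44455302]
1.2933308652546374 1.2953680800662362 1.2865288512650523 1.2845644554666042
spindle [538.28222866 -83.94842064] dir 1.2943494726604368
9.5667 [489.7 366.8 184.3] [[0.53, 0.848, 0.0], [0.848, -0.53, 0.0], [0.001, 0.0, -1.0]] [-0.7 -0.1 -0.9] 11.946293668385854 29.99947428703308
[-1.10104657  0.48321106  0.54391187  1.69360617 -0.28210086  1.04316683
 -1.02277124]
[-3.854e+02  2.883e+02  1.000e-01]
```

jog_arm(claw=[5, 5, 5, 5, 5], xyz=[[-32, 24, 0], [-64, 48, 0], [-96, 72, 0], [-128, 96, 0], [-160, 120, 0]], roll=[-0.06, -0.12, -0.18, -0.24, -0.28])

```text
time_s: 9.98
position: [505.4, 165.5, 183.9]
eef_rot: [[0.276, 0.961, 0.0], [0.961, -0.276, -0.0], [-0.0, 0.0, -1.0]]
ft_force: [0.5, -0.3, -0.4]
gripper_width: 11.7
gripper_force: 30.0
```

jog_arm(claw=[5, 5, 5, 5, 5], xyz=[[-37, 14, 0], [-74, 28, 0], [-111, 42, 0], [-148, 56, 0], [-185, 70, 0]], roll=[0, 0, 0, 0, 0])

```text
time_s: 10.4
position: [521.0, -31.7, 184.1]
eef_rot: [[0.279, 0.96, 0.0], [0.96, -0.279, 0.0], [0.0, 0.0, -1.0]]
ft_force: [0.3, -0.8, -0.3]
gripper_width: 11.6
gripper_force: 30.0
```

jog_arm(claw=[5, 5, 5, 5, 5], xyz=[[-35, 13, 0], [-65, 24, 0], [-78, 29, 0], [-78, 29, 0], [-78, 29, 0]], roll=[0, 0, 0, 0, 0])

```text
time_s: 10.82
position: [527.1, -113.6, 183.8]
eef_rot: [[0.282, 0.96, -0.0], [0.96, -0.282, -0.0], [-0.0, -0.0, -1.0]]
ft_force: [0.3, 0.6, -0.1]
gripper_width: 11.7
gripper_force: 30.0
```

```bash
python3 - <<'E'
from h import *
st(); m,b=snap("wrist","w4.png"); print(proj(m,[538.3,-84,96]),proj(m,[538.3,-84,70]),r.get_obs()["qpos"])
x,y=proj(m,[538.3,-84,96]).astype(int); print(x,y)
t=b[40:400,80:560]; cv2.imwrite("pics/w4c.png",cv2.resize(t,None,fx=1.66,fy=1.66,interpolation=cv2.INTER_CUBIC)[:,:,::-1])
E
```

```text
10.8167 [ 527.1 -113.6  183.8] [[0.282, 0.96, -0.0], [0.96, -0.282, -0.0], [-0.0, -0.0, -1.0]] [ 0.3  0.6 -0.1] 11.676114656855514 30.000009834766388
[324.847239   158.62421676] [324.60374327 152.2421943 ] [-0.32923348  0.36826929  0.58802102  1.87447379 -0.24489803  0.97120787
  0.08406035]
324 158
```

View pics/w4c.png

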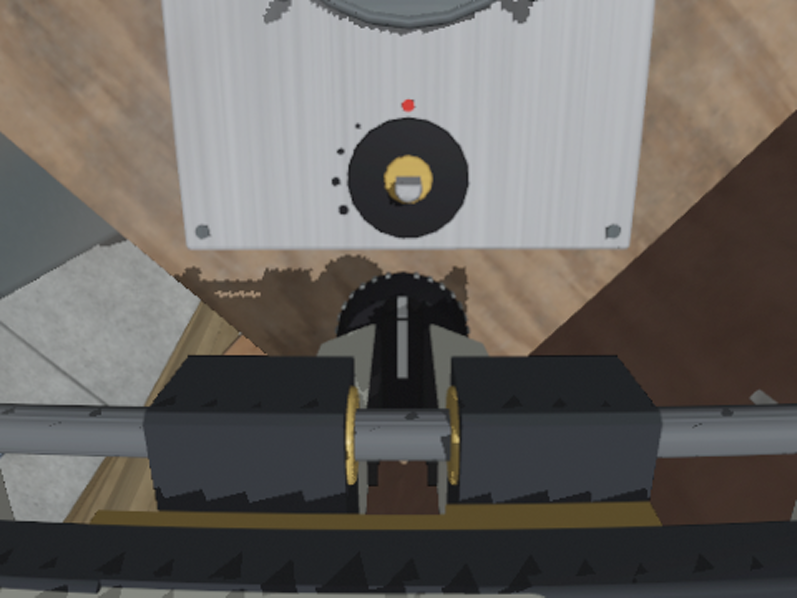

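The wrist view shows the collar centre at crop (408,177), the red dot at (408,105), and the spindle's top face at about x 408, y 187–204 with its flat facing the dot. The held knob's pointer is upright at x≈402. Computing the sub-pixel positions in the tool frame.

```bash
cat > sp.py <<'E'
from h import *
def meas(m,b,T,R,c0):
    g=b.max(2).astype(int); yy,xx=np.mgrid[:400,:640]
    tl=lambda P:np.round(R.T@(np.array(P)-T),2)
    near=np.hypot(xx-c0[0],yy-c0[1])
    d=((g<60)&(near<45)&(yy<195)).astype(np.uint8); c=max(cv2.findContours(d,0,1)[0],key=cv2.contourArea)
    (x,y),ax,_=cv2.fitEllipse(cv2.convexHull(c)); print("collar",x,y,ax,tl(onz(m,x,y,71)))
    red=(b[...,0]>150)&(b[...,1]<90)&(near<80); u,v=xx[red].mean(),yy[red].mean(); print("dot",u,v,tl(onz(m,u,v,70)))
    s=b[...,0].astype(int)-b[...,2]; gr=(g>110)&(s<35)&(np.hypot(xx-x,yy-y)<25)
    us,vs=xx[gr],yy[gr]; print("grey",us.min(),us.max(),vs.min(),vs.max(),us.mean(),len(us)); 
    for rr in range(int(vs.min()),int(vs.max())+1): print(rr,"".join("%4d"%q for q in g[rr,int(us.min())-2:int(us.max())+3]))
E
python3 - <<'E'
from sp import *
m=camera_model("wrist"); b=cv2.imread("pics/w4.png")[:,:,::-1]; o=r.get_obs(); T=np.array(o["position"]);R=np.array(o["eef_rot"])
meas(m,b,T,R,(325.8,146.6))
tl=lambda P:np.round(R.T@(np.array(P)-T),2)
g=b.max(2)
for v in (225,240,255):
    row=g[v,308:340].astype(int); u=308+np.average(np.arange(32),weights=np.where(row>100,row,0)*(abs(np.arange(32)-14)<6)+1e-9); print("ptr",v,u,tl(onz(m,u,v,T[2]+12.9)))
print("tips/TCP proj",proj(m,T),"spindle top px -> tool",tl(onz(m,325.8,155.2,96)))
E
```

```text
collar 325.2492980957031 146.60536193847656 (71.57609558105469, 71.92732238769531) [ 36.21   2.97 112.67]
dot 325.4166666666667 102.94444444444444 [ 69.31   3.   113.69]
grey 318 333 147 161 325.4 160
147  199 191 157 111 110 111 110 110 110 110 110 109 109 110 109 109 109 164 200 200
148  197 190 158 111 111 110 111 110 110 110 110 109 110 109 109 109 109 155 193 198
149  184 153 132 112 111 105 102 110 111 111 111 110 110 109 109 109 109 139 182 197
150  143 101 101 110 110 106 105 110 110 110 110 110 109 109 109 109 109 135 180 199
151  105 103 118 143 143 142 142 143 142 142 142 142 140 140 141 142 144 144 176 200
152  106 101 125 165 175 175 175 175 175 175 174 172 171 172 172 173 168 146 169 201
153  105 101 124 165 179 181 184 184 185 184 183 181 180 181 181 182 173 143 165 200
154  105 101 127 169 179 179 179 182 184 184 182 181 181 182 183 183 171 138 164 199
155  103  99 120 166 181 181 182 183 182 181 181 182 183 183 183 181 166 131 165 197
156  102 101 111 153 175 178 181 181 180 179 180 182 183 183 183 178 159 142 178 193
157  101 103 104 117 158 181 181 180 179 179 180 181 182 183 182 174 147 160 190 179
158   87  99 100  95 134 171 174 172 171 173 175 177 179 180 172 149 140 169 178 149
159   55  78  93  96 108 136 157 163 163 166 170 169 166 159 139 112 135 152 130  93
160   24  40  61  77  90 103 120 141 151 156 155 149 134 119 124 117  98  97  62  45
161   22  22  25  41  61  75  91 104 113 121 125 120 127 130 106  89  45  44  45  44
ptr 225 321.445454545604 [ 21.16   0.23 -12.89]
ptr 240 321.9703315882181 [ 13.83   0.47 -12.89]
ptr 255 321.9703315882181 [  6.28   0.48 -12.9 ]
tips/TCP proj [321.01234461 254.57894451] spindle top px -> tool [34.07  3.16 87.67]
```

```bash
python3 - <<'E'
from h import *
m=camera_model("wrist"); b=cv2.imread("pics/w4.png")[:,:,::-1]; o=r.get_obs(); T=np.array(o["position"]);R=np.array(o["eef_rot"])
tl=lambda u,v,h:np.round((R.T@(onz(m,u,v,T[2]+h)-T))[:2],2)   # h = height over TCP
g=b.max(2).astype(int)
print("col",[(v,g[v,321:324].mean().round()) for v in range(198,276)])
print("row212",list(enumerate(g[212,278:368],278)))
for n,v,h in [("skirt +x bottom edge",203.9,-21.1),("break",232.8,12.9),("start",267,12.9)]: print(n,tl(322.4,v,h))
b3=cv2.imread("pics/w3.png").max(2).astype(int)
print("pan: (TCP 155.2; add -2.0 in x for grip)")
print([(v,b3[v,320:323].mean().round()) for v in range(150,215)])
for n,v,z in [("skirt bottom +x",156,3),("skirt top -x",204.3,21),("bar end -x top",210.3,37),("break",167,37),("start",187.7,37)]: print(n,tl(321.5,v,z-155.2))
E
```

```text
col [(198, np.float64(142.0)), (199, np.float64(143.0)), (200, np.float64(145.0)), (201, np.float64(147.0)), (202, np.float64(149.0)), (203, np.float64(111.0)), (204, np.float64(44.0)), (205, np.float64(26.0)), (206, np.float64(27.0)), (207, np.float64(27.0)), (208, np.float64(27.0)), (209, np.float64(27.0)), (210, np.float64(28.0)), (211, np.float64(27.0)), (212, np.float64(27.0)), (213, np.float64(27.0)), (214, np.float64(27.0)), (215, np.float64(28.0)), (216, np.float64(25.0)), (217, np.float64(23.0)), (218, np.float64(69.0)), (219, np.float64(122.0)), (220, np.float64(137.0)), (221, np.float64(137.0)), (222, np.float64(137.0)), (223, np.float64(135.0)), (224, np.float64(120.0)), (225, np.float64(107.0)), (226, np.float64(104.0)), (227, np.float64(104.0)), (228, np.float64(104.0)), (229, np.float64(109.0)), (230, np.float64(115.0)), (231, np.float64(76.0)), (232, np.float64(36.0)), (233, np.float64(95.0)), (234, np.float64(114.0)), (235, np.float64(116.0)), (236, np.float64(116.0)), (237, np.float64(116.0)), (238, np.float64(116.0)), (239, np.float64(116.0)), (240, np.float64(116.
[... 4021 characters left out ...]
np.float64(41.0)), (193, np.float64(40.0)), (194, np.float64(41.0)), (195, np.float64(41.0)), (196, np.float64(41.0)), (197, np.float64(41.0)), (198, np.float64(40.0)), (199, np.float64(40.0)), (200, np.float64(40.0)), (201, np.float64(40.0)), (202, np.float64(40.0)), (203, np.float64(39.0)), (204, np.float64(39.0)), (205, np.float64(39.0)), (206, np.float64(40.0)), (207, np.float64(39.0)), (208, np.float64(39.0)), (209, np.float64(33.0)), (210, np.float64(48.0)), (211, np.float64(161.0)), (212, np.float64(184.0)), (213, np.float64(183.0)), (214, np.float64(181.0))]
skirt bottom +x [21.35 -0.  ]
skirt top -x [-18.42   0.04]
bar end -x top [-18.37   0.06]
break [18.74  0.05]
start [1.35 0.06]
```

jog_arm(claw=[5, 5, 5, 5, 5], xyz=[[20, 1.5, 0], [37.4, 2.6, 10], [37.4, 2.6, 35], [37.4, 2.6, 55], [37.4, 2.6, 62]], roll=[0, 0, 0, 0, 0])

```text
time_s: 11.28
position: [538.8, -74.2, 118.5]
eef_rot: [[0.275, 0.961, -0.004], [0.961, -0.275, 0.001], [-0.0, -0.004, -1.0]]
ft_force: [-1.0, -0.0, -1.0]
gripper_width: 11.9
gripper_force: 30.0
```

jog_arm(claw=[5, 5, 5, 5, 5], xyz=[[0, 0, 0], [0, 0, 1], [0, 0, 2.5], [0, 0, 4], [0, 0, 5.5]], roll=[0, 0, 0, 0, 0])

```text
time_s: 11.7
position: [540.9, -77.6, 116.9]
eef_rot: [[0.279, 0.96, 0.002], [0.96, -0.279, 0.0], [0.001, 0.002, -1.0]]
ft_force: [0.5, 0.6, 0.2]
gripper_width: 11.5
gripper_force: 30.0
```

```bash
python3 - <<'E'
from h import *
st();print(tool([527.1,-113.6,183.8]))
E
```

```text
11.7 [540.9 -77.6 116.9] [[0.279, 0.96, 0.002], [0.96, -0.279, 0.0], [0.001, 0.002, -1.0]] [0.5 0.6 0.2] 11.525467377626766 30.000008940696716
[-38.4  -3.1 -66.9]
```

jog_arm(claw=[5, 5, 5, 5, 5], xyz=[[-0.5, 0, 0.5], [-0.5, 0, 1], [-0.5, 0, 2], [-0.5, 0, 2.5], [-0.5, 0, 3]], roll=[0, 0, 0, 0, 0])

```text
time_s: 12.12
position: [540.2, -78.1, 113.2]
eef_rot: [[0.279, 0.96, 0.0], [0.96, -0.279, -0.0], [0.0, 0.0, -1.0]]
ft_force: [0.5, -0.4, -0.8]
gripper_width: 11.9
gripper_force: 30.0
```

```bash
python3 - <<'E'
from h import *
st();print(tool([527.1,-113.6,183.8]))
E
```

```text
12.1167 [540.2 -78.1 113.2] [[0.279, 0.96, 0.0], [0.96, -0.279, -0.0], [0.0, 0.0, -1.0]] [ 0.5 -0.4 -0.8] 11.912887818132523 30.000036656856537
[-37.7  -2.7 -70.6]
```

jog_arm(claw=[5, 5, 5, 5, 5], xyz=[[0, 0, 1], [0, 0, 2], [0, 0, 3], [0, 0, 4], [0, 0, 5]], roll=[0, 0, 0, 0, 0])

```text
time_s: 12.53
position: [540.2, -78.1, 108.1]
eef_rot: [[0.279, 0.96, -0.0], [0.96, -0.279, -0.0], [-0.0, -0.0, -1.0]]
ft_force: [-0.9, -1.2, -0.3]
gripper_width: 11.6
gripper_force: 30.0
```

jog_arm(claw=[5, 5, 5, 5, 5], xyz=[[0, 0, 1], [0, 0, 2], [0, 0, 3], [0, 0, 4], [0, 0, 5]], roll=[0, 0, 0, 0, 0])

```text
time_s: 12.95
position: [540.2, -78.1, 103.1]
eef_rot: [[0.279, 0.96, 0.0], [0.96, -0.279, -0.0], [-0.0, 0.0, -1.0]]
ft_force: [0.6, -1.0, -0.4]
gripper_width: 11.6
gripper_force: 30.0
```

The knob is sliding on freely, about 14 mm onto the spindle with no force. Pushing it home.

jog_arm(claw=[5, 5, 5, 5, 5], xyz=[[0, 0, 1], [0, 0, 2], [0, 0, 3], [0, 0, 3], [0, 0, 3]], roll=[0, 0, 0, 0, 0])

```text
time_s: 13.37
position: [540.3, -78.1, 100.5]
eef_rot: [[0.279, 0.96, 0.0], [0.96, -0.279, 0.0], [0.0, 0.0, -1.0]]
ft_force: [-2.2, -0.9, 5.6]
gripper_width: 11.5
gripper_force: 30.0
```

jog_arm(claw=[5, 5, 5, 5, 5], xyz=[[0, 0, 1], [0, 0, 2], [0, 0, 3], [0, 0, 4], [0, 0, 5]], roll=[0, 0, 0, 0, 0])

```text
time_s: 13.78
position: [540.3, -78.1, 95.8]
eef_rot: [[0.279, 0.96, 0.001], [0.96, -0.279, 0.0], [0.0, 0.0, -1.0]]
ft_force: [-3.2, -0.6, 8.9]
gripper_width: 11.9
gripper_force: 30.0
```

jog_arm(claw=[5, 5, 5, 5, 5], xyz=[[0, 0, 1], [0, 0, 2], [0, 0, 3], [0, 0, 3.5], [0, 0, 3.5]], roll=[0, 0, 0, 0, 0])

```text
time_s: 14.2
position: [540.5, -78.1, 93.5]
eef_rot: [[0.28, 0.96, 0.001], [0.96, -0.28, 0.001], [0.001, 0.001, -1.0]]
ft_force: [-8.0, -0.1, 26.8]
gripper_width: 11.4
gripper_force: 30.0
```

jog_arm(claw=[5, 5, 5, 5, 5], xyz=[[0, 0, 0.5], [0, 0, 1], [0, 0, 1], [0, 0, 1], [0, 0, 1]], roll=[0, 0, 0, 0, 0])

```text
time_s: 14.62
position: [540.7, -78.1, 93.3]
eef_rot: [[0.28, 0.96, 0.002], [0.96, -0.28, 0.002], [0.002, 0.001, -1.0]]
ft_force: [-11.6, 1.0, 35.9]
gripper_width: 11.7
gripper_force: 30.1
```

```bash
python3 - <<'E'
from h import *
st(); m,b=snap("wrist","w5.png"); m2,a=snap("scene","s5.png"); m3,t=snap("top","t5.png")
c=np.hstack([cv2.resize(b[60:300,180:460],(400,343)),cv2.resize(a[130:280,230:430],(400,300))[:300].repeat(1,0) if 0 else cv2.resize(a[120:291,230:430],(400,343))]); 
d=cv2.resize(t[150:300,220:470],(400,240)); d=np.hstack([d,np.zeros_like(d)]); cv2.imwrite("pics/f.png",np.vstack([c,d])[:,:,::-1])
E
```

```text
14.6167 [540.7 -78.1  93.3] [[0.28, 0.96, 0.002], [0.96, -0.28, 0.002], [0.002, 0.001, -1.0]] [-11.6   1.   35.9] 11.740193022892303 30.078139901161194
```

View pics/f.png

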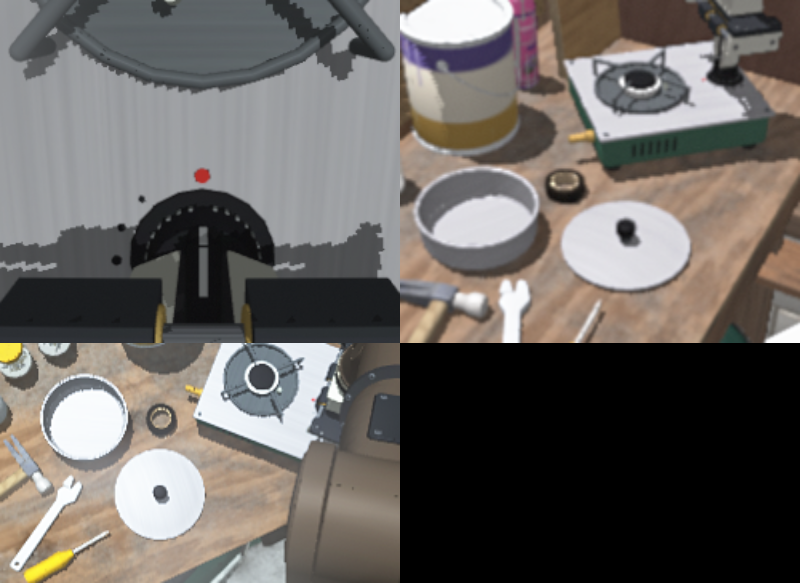

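Everything is in place: the pan stands, the lid lies flat, and the knob is on the spindle with its pointer at the red dot. The spindle is at its stop: 7 mm of travel, then the force rose steeply. Easing the extra push a little and handing in.

jog_arm(claw=[5, 5, 5, 5, 5], xyz=[[0, 0, -0.5], [0, 0, -1.2], [0, 0, -1.2], [0, 0, -1.2], [0, 0, -1.2]], roll=[0, 0, 0, 0, 0])

```text
time_s: 15.18
position: [540.5, -78.1, 93.6]
eef_rot: [[0.28, 0.96, 0.001], [0.96, -0.28, 0.001], [0.001, 0.001, -1.0]]
ft_force: [-8.1, 0.8, 24.2]
gripper_width: 11.7
gripper_force: 30.0
```

```bash
python3 - <<'E'
from h import *
st(); o=r.get_obs()
if o["ft_force"][2]>14 and o["position"][2]<94.2: print(hand_in())
E
```

```text
15.1833 [540.5 -78.1  93.6] [[0.28, 0.96, 0.001], [0.96, -0.28, 0.001], [0.001, 0.001, -1.0]] [-8.1  0.8 24.2] 11.7389686798504 30.031969249248505
the job is handed in; nothing more can be done
None
```

The job is handed in, verdict not returned: the lid lies flat on the clear patch, the pan is standing, and the knob is on the spindle with its pointer at the red dot, held pressed about 7 mm to the stop with 24 N.

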